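Start-up sequence on the bench control strip

TASK

Start up the bench charger from its control strip by fingertip, without picking anything up, in this order: press the square key fully in and let it come up, tip the rocker fully down on the side with the raised bar so that it stays there, then press the large round button fully in and let it come up. Do not press the square key again once the rocker is on, and do not press the small round button. Leave the control blocks sitting in their tray and the spool, tape and pliers around it where they are.

Things in the scene. Friction and masses are not known exactly. Their poses are not given: they have to be found in the camera images.
- tray: Aluminium tray screwed to the bench, 85 mm (x) by 304 mm (y) with its end tabs; four pockets in a row along its y at 67 mm pitch (y = -100.5, -33.5, 33.5, 100.5 mm), rim 14 mm high. Origin at the centre of its underside on the bench. Each pocket holds one control block, in any order.
- square_module: Control block with the square key: 74 mm (its x) by 60 mm (its y) by 34 mm high black block, loose in one of the tray's four pockets (any of them), square with the tray; origin at the centre of its underside, 5 mm above the bench. 
- rocker_module: Control block with the rocker: 74 mm (its x) by 60 mm (its y) by 34 mm high black block, loose in one of the tray's four pockets (any of them), square with the tray; origin at the centre of its underside, 5 mm above the bench. 
- round_module: Control block with the large round button: 74 mm (its x) by 60 mm (its y) by 34 mm high black block, loose in one of the tray's four pockets (any of them), square with the tray; origin at the centre of its underside, 5 mm above the bench. 
- small_module: Control block with the small round button, not to be used: 74 mm (its x) by 60 mm (its y) by 34 mm high black block, loose in one of the tray's four pockets (any of them), square with the tray; origin at the centre of its underside, 5 mm above the bench. 
- square_top (a point): Centre of the top face of the square key (grey, 30 x 30 mm, top 12 mm above its block's top and 51 mm above the bench; moves down with the key).
- square_key (a joint): Travel of the square key: 0 up, 0.006 m fully in (straight down). Spring return, about 1 N to start and 4 N fully in.
- rocker_bar_end (a point): Point on the top face of the rocker at the end with the raised bar, 20 mm from the pivot along the block's -x (the robot's side of the block). The rocker is a grey slab 52 mm (along the block's x) by 26 mm by 10 mm pivoting at its middle, 45 mm above the bench at the middle of its top when level; its bar is 14 x 3 mm and 1 mm high. At the start this end stands up, about 4 mm higher than level; fully tipped it is 4 mm lower than level.
- rocker (a joint): Angle of the rocker: -0.2 rad bar end fully up (off), +0.2 rad bar end fully down (on). No spring: it stays where it is left by friction of 0.03 N m, 1.5 N at 20 mm from the pivot.
- round_top (a point): Centre of the top of the large round button (grey, 36 mm diameter, slightly domed, top 12 mm above its block's top and 51 mm above the bench; moves down with the button).
- round_button (a joint): Travel of the large round button: 0 up, 0.006 m fully in (straight down). Spring return, about 1 N to start and 4 N fully in.
- small_top (a point): Centre of the top of the small round button (grey, 16 mm diameter, top 8 mm above its block's top), to be left alone.
- small_button (a joint): Travel of the small round button: 0 up, 0.004 m fully in.
- solder_spool: Spool of solder standing behind the tray, 54 mm diameter, 30 mm high; loose. Origin at the centre of its underside.
- tape_roll: Black roll of tape lying behind the tray, 55 mm diameter, 19 mm high; loose. Origin at the centre of its underside.
- nose_pliers: Pliers with red handles lying on the robot's side of the tray, 150 x 42 x 12 mm, along the tray; loose. Origin at the centre of their underside. (Room, not part of the work: a fixed white bench lamp hangs to the right, its head about 0.4 m ahead of the base, 0.6 m right and 0.4 m up, its arm running ahead, left and up; a hand that starts beside it gets clear by drawing back to some 0.4 m from the base axis before swinging across.)
Things that resemble listed ones, but are neither listed nor needed, are in the scene too. Leave any blue look-alike of the square_module alone. Leave any red look-alike of the rocker_module alone.

How it is judged (in metres and radians):
On the way, in this order (a step that is already met when the one before it is completed fails the run):
1. the square key is pressed fully in, the rocker still off (value of joint square_key above 0.0045 m and value of joint rocker below -0.05 rad), for 0.1 s.
2. the rocker is tipped fully down at its bar end, the square key up again (value of joint rocker above 0.14 rad and value of joint square_key below 0.0015 m), for 0.1 s.
3. the large round button is pressed fully in (value of joint round_button above 0.0045 m), for 0.1 s.
At the end, for the whole second after the job is handed in: The rocker stays tipped with its bar end down (beyond 0.14 rad); the square key and both round buttons are up (within 1.5 mm); the four control blocks are at rest in their pockets (within 8 mm of the start); spool, tape and pliers are within 15 mm of where they stood (all of step 2 and value of joint each of round_button, small_button below 0.0015 m and distance of each of square_module, rocker_module, round_module, small_module from where it was at the start of the episode below 0.008 m and linear speed of each of square_module, rocker_module, round_module, small_module below 0.02 m/s and distance of each of solder_spool, tape_roll, nose_pliers from where it was at the start of the episode below 0.015 m); the robot touches nothing.
It fails at once if the large round button is pressed while the rocker is off (value of joint round_button above 0.002 m and value of joint rocker below 0.1 rad).
It fails at once if the square key is pressed again after the rocker is on (value of joint square_key above 0.0025 m and value of joint rocker above 0.1 rad).
It fails at once if the small round button is pressed (value of joint small_button above 0.0015 m).
It fails at once if a control block is lifted, shifted or tipped in its pocket (distance of any of square_module, rocker_module, round_module, small_module from where it was at the start of the episode above 0.008 m or angle between any of square_module, rocker_module, round_module, small_module's own z axis and vertical above 0.12 rad).
It fails at once if the spool, tape or pliers are moved or lifted (distance of any of solder_spool, tape_roll, nose_pliers from where it was at the start of the episode above 0.015 m).
It also fails if it takes over 46 s, if anything falls off the work surface, if the arm or the gripper's body presses on something with over 40 N, if the wrist force passes 120 N, or if a joint passes its speed limit or range.

ROBOT

A 7-joint arm with a two-finger parallel gripper is mounted at the origin on a cart in front of the work surface, level with it; the furniture and walls round the work are solid. World frame = base frame: x ahead of the robot, y to its left, z up, the work surface at z = 0. Lengths are in m, angles in degrees, forces in N, time in s.
With the tool pointing down it reaches from about 0.35 to 0.775 m from the base axis. Payload 3.1 kg.
Tool frame: the origin (TCP) lies on the centre line of the jaws, within the pads' length; the fingertips stand 17 mm ahead of it and the grasp point (between the pads) lies 2 mm behind it (robot.tip_reach is the distance from the TCP to the fingertips, in m); z points along the fingers, y is the line along which they close (so a half turn about z gives the same grasp; the last joint's range is limited). The gripper opens to 85 mm and grips with 20 to 120 N. Pads are 22 mm wide; open, the fingers measure 114 mm over their backs; the gripper's body (76 mm by 85 mm) begins 54 mm behind the grasp point. The pads swing forward as they close: fully open they stand 13 mm farther back than shut.
Start: joints at [64.418, 17.813, 0.802, 86.603, -0.252, 75.585, -1.558], TCP at [0.217, -0.506, 0.228] pointing down, gripper open.
Joint ranges: [-154.91, 154.91], [-16.99, 109.72], [-72.82, 74.43], [7.12, 147.25], [-82.49, 262.49], [11.32, 116.49], [-174.64, 174.64]. Speed limits (degrees/s): [159.86, 159.86, 180, 180, 180, 180, 180].

INTERFACE

Orientations are given as [roll, pitch, yaw] about the fixed x, y, z axes, in that order (R = Rz(yaw) Ry(pitch) Rx(roll)).
In Python, from station import robot, fingers, vision, workorder, recognise gives the robot as it stands. Calls block until the motion is done:
- robot.move_to(position, orientation): joint-space move of the TCP to a pose.
- robot.line_to(position, orientation=None, velocity=0.15, f_stop=None): straight line of the TCP; orientation=None keeps the orientation; velocity is the mean speed in m/s. With f_stop (N) it stops when the force on the tool has changed by that much, and returns True; else False.
- robot.move_j(angles): joint-space move.
- fingers.gripper_to(opening, force=None): opening from 0.0 (shut) to 1.0 (fully open); force is the grip in N (None keeps the last); returns when the fingers have stopped.
- robot.pause(seconds).
- robot.inverse_kinematics(position, orientation): joint angles nearest the present ones, or None.
- vision.grab_frame(name): name is "side" or "top" or "wrist"; returns the picture (480x640x3 uint8, red, green, blue); there is no depth.
- vision.calibration(name): a dict with "mtx" (3x3 intrinsics, pixels), "extrinsics" (4x4, takes a point from world to camera coordinates); the wrist camera has in their place "T_tool_cam" (4x4, takes a point from camera to tool coordinates, whose origin is the TCP and whose axes are the flange's). Camera axes: x right, y up, looking along -z (the intrinsics and any distortion apply to the point x, -y, -z); pixel columns grow to the right and rows downward; lengths in m; the calibration is good to about 2 mm. The wrist camera is an equidistant fisheye: a pixel r from the principal point sees the ray r / f radians off the axis. A picture is of the moment at which its call begins: read the wrist's pose just before it. calibration takes no time and is no camera call.
A pose or a line that the arm cannot do raises robot.PlanningError and nothing moves.
- workorder.close_job(): hands the job in; it is judged then, once.
Trained networks look in the newest picture that a camera, given by its name, has taken for a name from the list of things; names that differ only in an ending like _2 or _b are one class to them, and where a whole thing is asked for, a point or a joint stands for the part that bears it (a point fixed in the world has none). Each returns a list of dicts, best first, with "p" (0 to 1); they miss things now and then, are a little off and sometimes report something else, mostly with a low value. They report only what shows in the picture. A call takes as long as a camera call. They do not tell look-alikes from the thing itself.
- recognise(label, camera): "rect" ([centre column, centre row, width, height] in pixels, round what is visible of it).
Readings, each from a call of its own:
- robot.current_time_s(): time.
- robot.current_joint_positions(): joint angles.
- robot.current_dq(): joint speeds.
- robot.current_joint_torque(): joint torques, N m.
- robot.current_tool_pos(): TCP position.
- robot.current_eef_rot(): TCP orientation.
- robot.current_contact_force(): force on the tool from outside, world axes, zero at the start.
- robot.current_torque(): the same for the moment, N m.
- robot.current_finger_gap(): opening from 0.0 (shut) to 1.0 (fully open).
- robot.current_gripper_force(): force on a finger pad.
Only numpy, scipy, OpenCV 4.12 (cv2) and the standard library are available. Lean on these libraries where they do the work, as an engineer would, in place of code of your own. Each camera call takes 0.05 s, during which the arm holds its last target. There are 200 camera calls.

## Working session

There is one attempt and no reset: what is moved stays moved. The work goes in short steps, each a Python script; the robot and the scene stay as the last script left them, time stands still between calls to the robot, and variables do not carry over. Pictures are saved under pics/ and viewed, at most 10 in all, crops included, and the job is handed in when it is done.

```bash
mkdir -p pics; python3 - <<'E'
from station import robot, vision, recognise
import cv2,json
for c in ("top","side"):
    im=vision.grab_frame(c); cv2.imwrite(f"pics/{c}0.png",im[:,:,::-1])
    k=vision.calibration(c); print(c,k)
    if c=="top":
        for n in ("tray","square_module","rocker_module","round_module","small_module","rocker_bar_end"):
            print(n,[(d["rect"],round(d["p"],2)) for d in recognise(n,c)][:3])
print(robot.current_time_s(),robot.current_eef_rot())
E
```

```text
top {'mtx': array([[438.29650091,   0.        , 318.96721437],
       [  0.        , 438.29650091, 237.3940735 ],
       [  0.        ,   0.        ,   1.        ]]), 'extrinsics': array([[ 5.05711801e-04, -9.99985139e-01,  5.42828794e-03,
        -7.82468240e-02],
       [ 9.82587303e-01,  1.50547924e-03,  1.85795389e-01,
        -5.43300103e-01],
       [-1.85800800e-01,  5.23980788e-03,  9.82573461e-01,
        -8.06080287e-01],
       [ 0.00000000e+00,  0.00000000e+00,  0.00000000e+00,
         1.00000000e+00]])}
tray [([280.0, 261.3, 150.7, 57.0], 0.85), ([264.9, 198.6, 29.1, 31.0], 0.64)]
square_module [([230.0, 250.4, 39.4, 42.7], 0.7), ([399.5, 229.5, 48.2, 41.2], 0.56)]
rocker_module [([402.4, 330.7, 43.6, 39.0], 0.9), ([264.5, 257.1, 37.3, 39.4], 0.57)]
round_module [([292.9, 258.0, 35.1, 42.4], 0.8)]
small_module [([330.4, 263.6, 34.7, 35.4], 0.81)]
rocker_bar_end [([407.0, 329.2, 29.8, 23.6], 0.74), ([260.0, 256.4, 14.4, 28.1], 0.7)]
side {'mtx': array([[584.52440576,   0.        , 323.71097107],
       [  0.        , 584.52440576, 235.4603559 ],
       [  0.        ,   0.        ,   1.        ]]), 'extrinsics': array([[-0.81024952, -0.58606531, -0.00481197,  0.40556428],
       [ 0.38203921, -0.53436918,  0.75398649, -0.28331073],
       [-0.44445669,  0.60907883,  0.6568723 , -0.71038399],
       [ 0.        ,  0.        ,  0.        ,  1.        ]])}
0.4 [-1.79982762e+02  1.74460037e-03  2.31974332e+01]
```

```bash
python3 - <<'E'
import cv2
im=cv2.imread("pics/top0.png"); cv2.imwrite("pics/c0.png",cv2.resize(im[170:370,190:450],None,fx=3,fy=3,interpolation=cv2.INTER_CUBIC))
E
```

```text
(no output)
```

View pics/c0.png

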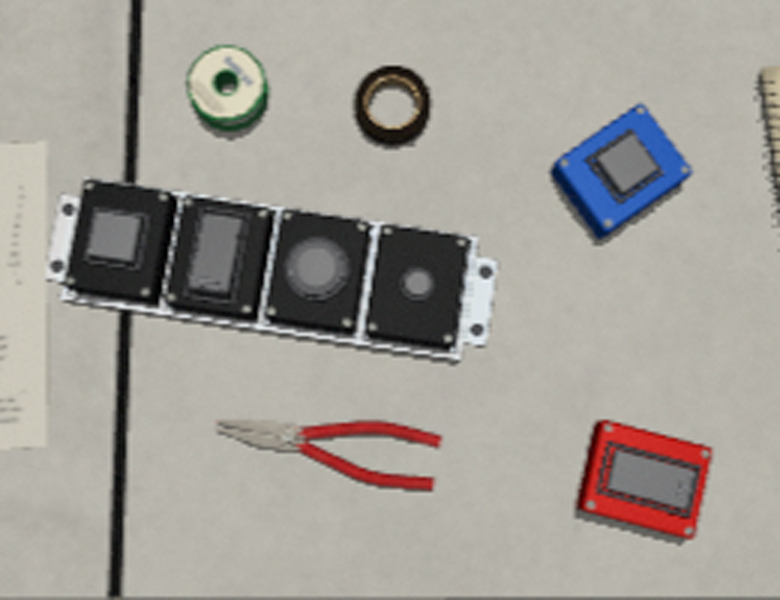

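View pics/side0.png

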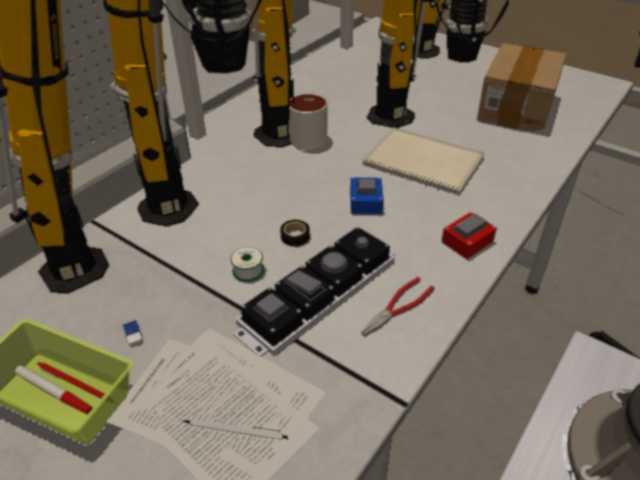

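The crop shows the black strip blocks at full-image pixels: square key (228,249), rocker (262,254), large round (296,259), small round (329,264). The blue square look-alike at (397,226) and the red rocker look-alike at (404,330) lie outside the tray and are the wrong colour. The four black blocks in the tray are the real ones. The rocker's bar end is the lower one in the picture, on the robot's side.

```bash
cat > h.py <<'E'
from station import robot, fingers, vision, recognise
import numpy as np, cv2
from scipy.spatial.transform import Rotation as R
def rot(): return R.from_euler('xyz',robot.current_eef_rot(),degrees=True).as_matrix()
def pose():
    T=np.eye(4);T[:3,:3]=rot();T[:3,3]=robot.current_tool_pos();return T
def world(px,z,cam,Twc=None):
    k=vision.calibration(cam);K=k["mtx"];px=np.array(px,float)
    if cam=="wrist":
        T=Twc@k["T_tool_cam"];d=(px-K[:2,2])/[K[0,0],K[1,1]];r=np.linalg.norm(d)
        v=np.append(d/r*np.sin(r),np.cos(r)) if r>1e-9 else np.array([0,0,1.])
    else:
        T=np.linalg.inv(k["extrinsics"]);v=np.append((px-K[:2,2])/[K[0,0],K[1,1]],1)
    v=T[:3,:3]@(v*[1,-1,-1]);o=T[:3,3]
    return (o+v*(z-o[2])/v[2])[:2]
def fit(p):  # p: square, rocker, round, small centres -> centre, pitch vector dir (toward square)
    p=np.array(p);c=p.mean(0);u=np.linalg.svd(p-c)[2][0]
    if u[1]<0:u=-u
    q=c+np.outer([1.5,.5,-.5,-1.5],u)*.067
    return q,u,np.linalg.norm(q-p,axis=1)
E
python3 - <<'E'
from h import *
P=[world(p,z,"top") for p,z in (((228.3,249),.051),((261.7,254),.045),((295.7,259.3),.051),((329.3,264.3),.047))]
q,u,e=fit(P);print(q,u,e,np.degrees(np.arctan2(-u[0],u[1])))
k=vision.calibration("wrist");print(k, robot.tip_reach)
a=np.degrees(np.arctan2(-u[0],u[1]))
c=q[1:3].mean(0)
for y in (a,a+90,a-90,a+180):
    print(y,robot.inverse_kinematics([*c,.25],[180,0,y]))
for p in ([.157,-.367,.25],[.36,.0,.25]):print(p,robot.inverse_kinematics(p,[180,0,23]))
E
```

```text
[[ 0.52062251  0.09995143]
 [ 0.51064668  0.03369826]
 [ 0.50067084 -0.03255491]
 [ 0.490695   -0.09880808]] [0.14889309 0.9888533 ] [0.00146073 0.00084527 0.00053197 0.0010276 ] -8.562785151816657
{'mtx': array([[371.64829954,   0.        , 319.25069558],
       [  0.        , 371.64829954, 236.56244249],
       [  0.        ,   0.        ,   1.        ]]), 'T_tool_cam': array([[-6.51106780e-04,  9.61261271e-01,  2.75638067e-01,
         6.95046892e-02],
       [ 9.99999432e-01,  8.58471405e-04, -6.31657687e-04,
         1.52524569e-03],
       [-8.43815470e-04,  2.75637500e-01, -9.61261284e-01,
        -1.46039820e-01],
       [ 0.00000000e+00,  0.00000000e+00,  0.00000000e+00,
         1.00000000e+00]])} 0.017
-8.562785151816657 [  22.21167402   14.20017262  -29.92471501   90.19813698    7.20001037
   77.5283134  -107.07589377]
81.43721484818334 [ 29.14027927  15.62627007 -39.06073396  89.96140417   9.9943362
  77.96527073 -19.53606186]
-98.56278515181666 [ 43.99911549  21.80500113 -61.61938365  89.51327794  19.36314387
  80.28972582 152.23894352]
171.43721484818334 [ 30.41112179  15.95156741 -40.79310137  89.9196351   10.57454943
  78.07016249  69.95459448]
[0.157, -0.367, 0.25] [ 6.42626175e+01 -6.91702662e-01  1.27023646e-01  1.05228615e+02
  1.58416841e-03  7.54630857e+01 -2.61076576e+00]
[0.36, 0.0, 0.25] [ 36.35163782  -5.39769796 -35.53165196 108.67648237  -3.23351035
  75.74233012 -65.26252348]
```

The four centres fit the 67 mm pitch to within 1.5 mm, with the strip at -8.6° yaw. Next I draw back from the lamp, swing across, and take a closer look with the wrist camera.

```bash
python3 - <<'E'
from h import *
robot.line_to([.157,-.367,.25],velocity=.2)
robot.move_j([-4,-.7,0,105.2,0,75.5,77])
print(robot.current_tool_pos(),robot.current_eef_rot(),robot.current_time_s())
fingers.gripper_to(0.0,20)
robot.move_to([.506,.001,.15],[180,0,171.4])
T=pose();np.save("T1.npy",T);im=vision.grab_frame("wrist");cv2.imwrite("pics/w1.png",im[:,:,::-1])
print(T,robot.current_time_s(),robot.current_contact_force(),robot.current_finger_gap())
for n,z in (("square_top",.051),("rocker_bar_end",.045),("round_top",.051),("small_top",.047)):
    for d in recognise(n,"wrist")[:2]: print(n,np.round(d["rect"],1),round(d["p"],2),world(d["rect"][:2],z,"wrist",T))
print(robot.current_time_s())
E
```

```text
[0.39916539 0.0095638  0.25013098] [-1.79963259e+02 -8.60030914e-03  1.70840687e+02] 2.95
[[-9.88768606e-01  1.49450499e-01 -1.09189123e-03  5.05519342e-01]
 [ 1.49450410e-01  9.88769209e-01  1.62845080e-04  1.19072320e-03]
 [ 1.10396571e-03 -2.16748973e-06 -9.99999391e-01  1.50238117e-01]
 [ 0.00000000e+00  0.00000000e+00  0.00000000e+00  1.00000000e+00]] 4.4083 [-0.0300072  -0.21875555  0.20550208] -0.0010414783512003208
square_top [456.9 236.9  43.   42.7] 0.8 [0.52119769 0.09728583]
square_top [ 82.4 335.1  37.2  40.2] 0.65 [ 0.56561286 -0.22631173]
rocker_bar_end [366.8 236.1  40.3  65.1] 0.86 [0.51249273 0.03236665]
rocker_bar_end [ 21.2 121.1  42.2  31.4] 0.72 [ 0.36906981 -0.2357401 ]
round_top [275.3 235.8  51.8  49.1] 0.63 [ 0.50100364 -0.03054984]
small_top [185.2 234.4  24.4  19.8] 0.7 [ 0.49095369 -0.09718343]
4.6083
```

View pics/w1.png

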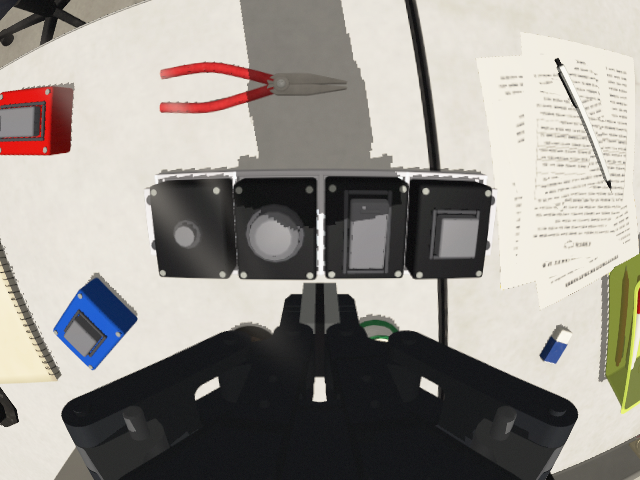

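The wrist view puts the small round button at (185,234), large round at (273,236), rocker at (366,236) with its bar at the top (robot's side), and square key at (458,238). This agrees with the overhead positions within about 3 mm. I'll press the square key now.

```bash
cat >> h.py <<'E'
def press(xy,z_end,f,hold=.3,up=.10,v=.03,z_start=.062):
    O=[180,0,171.4];t=robot.tip_reach
    robot.move_to([*xy,up+t],O)
    robot.line_to([*xy,z_start+t],velocity=.1)
    s=robot.line_to([*xy,z_end+t],velocity=v,f_stop=f)
    robot.pause(hold)
    print("stop",s,"tip z",robot.current_tool_pos()[2]-t,"xy",robot.current_tool_pos()[:2],"F",robot.current_contact_force())
    robot.line_to([*xy,up+t],velocity=.15)
    print("t",robot.current_time_s())
E
python3 - <<'E'
from h import *
press([.521,.0985],.0435,9)
E
```

```text
stop False tip z 0.04367235906060038 xy [0.52114413 0.09853308] F [ 2.49345256e-01 -1.33469894e-04  7.93289788e-02]
t 7.2333
```

No force registered at a nominal 43.7 mm tip height. I'll take a side picture while down to see the real gap.

```bash
python3 - <<'E'
from h import *
xy=[.521,.0985];t=robot.tip_reach
F0=robot.current_contact_force()
s=robot.line_to([*xy,.0437+t],velocity=.08,f_stop=9)
robot.pause(.1)
print(s,robot.current_tool_pos()[2]-t,F0,robot.current_contact_force(),robot.current_torque(),robot.current_finger_gap())
im=vision.grab_frame("side")[200:370,200:410];im2=vision.grab_frame("wrist")[150:390,220:520]
a=cv2.resize(im,None,fx=1.9,fy=1.9,interpolation=cv2.INTER_CUBIC)
b=cv2.resize(im2,(400,320))
cv2.imwrite("pics/s2.png",np.hstack([cv2.resize(a,(395,320)),b])[:,:,::-1])
E
```

```text
False 0.044438705175393736 [-0.79926671 -0.17371752  0.33125962] [ 0.15477827  0.29990714 -0.20226283] [ 0.06692593  0.03031221 -0.0059514 ] -0.0008315702482454224
```

View pics/s2.png

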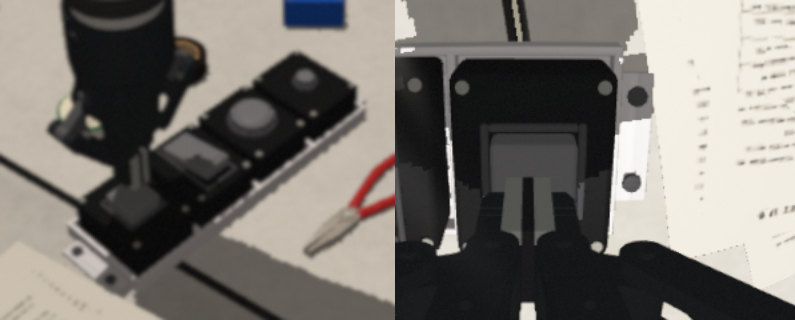

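The fingers are centred on the key and just above or at it, with no force yet, so the shut fingertips end a little short of nominal. I'll go on down slowly under force guard.

```bash
python3 - <<'E'
from h import *
xy=[.521,.0985];t=robot.tip_reach
z=.0437
while z>.026:
    z-=.0015
    s=robot.line_to([*xy,z+t],velocity=.02,f_stop=8)
    print(s,round(robot.current_tool_pos()[2]-t,4),robot.current_contact_force().round(2) if hasattr(robot.current_contact_force(),'round') else robot.current_contact_force())
    if s: break
robot.pause(.3); print(robot.current_contact_force(),robot.current_tool_pos()-[0,0,t],robot.current_time_s())
E
```

```text
False 0.0422 [-1.33 -0.04  0.1 ]
False 0.0405 [-0.54 -0.54  0.58]
False 0.039 [-0.72  0.34 -0.42]
False 0.0376 [ 0.85 -1.39 -0.57]
False 0.0361 [ 0.28 -0.27  0.21]
False 0.0346 [ 0.21 -0.17 -0.  ]
False 0.0331 [-0.67  1.21 -0.04]
False 0.0316 [0.03 0.83 0.37]
False 0.0304 [ 0.82 -0.61  0.66]
False 0.0289 [ 0.38 -0.5   1.7 ]
False 0.0274 [-0.4  -0.15  2.08]
False 0.0259 [0.15 0.46 3.2 ]
[ 0.8120049  -0.00766939  3.73338695] [0.52130667 0.09855387 0.025857  ] 11.5833
```

Contact began near nominal 30 mm, so the tips are about 20 mm shorter than stated. The force is rising along the spring, so I'll continue to the hard stop, hold, and look.

```bash
python3 - <<'E'
from h import *
xy=[.521,.0985];t=robot.tip_reach
z=.0259
for i in range(5):
    z-=.001
    s=robot.line_to([*xy,z+t],velocity=.02,f_stop=5); F=robot.current_contact_force()
    print(s,round(robot.current_tool_pos()[2]-t,4),np.round(F,2))
    if s or F[2]>7: break
robot.pause(.25); print(robot.current_contact_force(),robot.current_tool_pos()-[0,0,t])
im=vision.grab_frame("side")[220:360,220:400]
cv2.imwrite("pics/s3.png",cv2.resize(im,None,fx=4,fy=4,interpolation=cv2.INTER_CUBIC)[:,:,::-1])
robot.line_to([*xy,.08+t],velocity=.15);print(robot.current_time_s())
E
```

```text
False 0.0251 [ 0.76 -0.52  4.35]
False 0.0249 [-0.3  -0.55  9.53]
[-2.28191756  0.17316265  9.77572926] [0.52129597 0.09855958 0.02489959]
12.9083
```

View pics/s3.png

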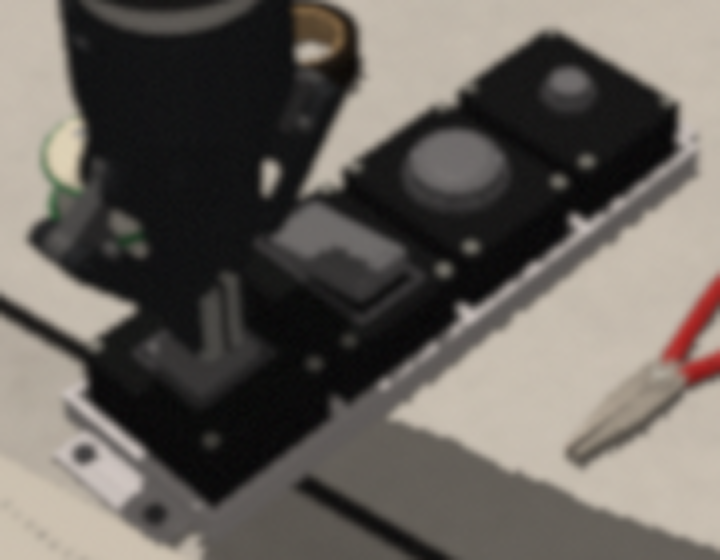

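The picture shows the square key flush under the fingertips, with a hard stop at 9.8 N, so it was fully in. It also fixes the tip offset: true tip height is nominal + 20 mm. The rocker's robot-side end stands up. Next I'll tip the rocker.

```bash
cat >> h.py <<'E'
TIP=-.003
def push(xy,z0,z1,fmax,hold=.3,up=.075):
    "heights are true fingertip heights"
    O=[180,0,171.4];H=lambda z:[*xy,z+TIP]
    robot.move_to(H(up),O); robot.line_to(H(z0),velocity=.08)
    z=z0
    while z>z1:
        z-=.001; s=robot.line_to(H(z),velocity=.02,f_stop=6); F=robot.current_contact_force()[2]
        print(s,round(robot.current_tool_pos()[2]-TIP,4),round(F,2))
        if s or F>fmax: break
    robot.pause(hold); print(robot.current_contact_force(),robot.current_tool_pos())
    robot.line_to(H(up),velocity=.15); print("t",robot.current_time_s())
E
python3 - <<'E'
from h import *
push([.4892,.0363],.053,.0395,7)
im=vision.grab_frame("side")[220:360,220:400]
cv2.imwrite("pics/s4.png",cv2.resize(im,None,fx=4,fy=4,interpolation=cv2.INTER_CUBIC)[:,:,::-1])
E
```

```text
False 0.0523 -0.29
False 0.0511 0.33
False 0.05 0.76
False 0.049 1.38
False 0.0478 2.98
False 0.047 3.89
False 0.0468 9.12
[-5.74715942 -0.90497488 10.11103627] [0.48878408 0.03637382 0.04380335]
t 16.125
```

View pics/s4.png

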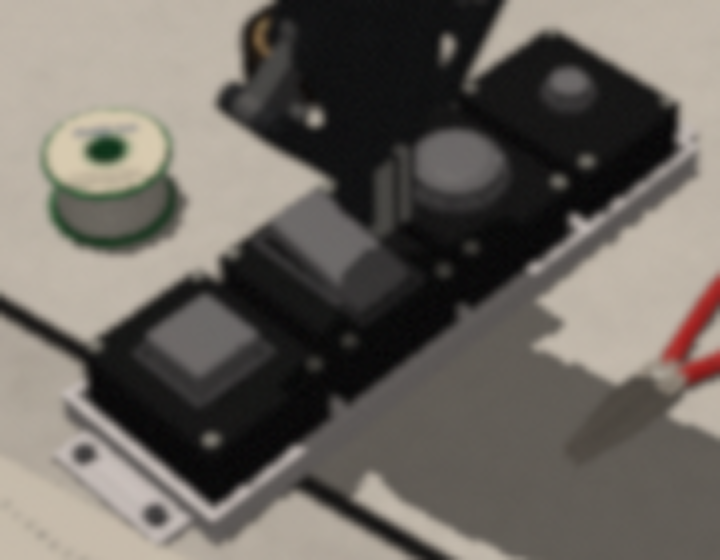

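The side picture shows the key back up at (205,335) and the rocker tipped, with its far end raised at (290,230) and its near end down. However, the stop came about 4 mm higher than expected, so it may not be fully over. I'll press again farther out and compare pictures.

```bash
python3 - <<'E'
from h import *
push([.511-.989*.029,.033+.149*.029],.050,.0385,8,up=.065)
im=vision.grab_frame("side")[220:360,220:400]
a=cv2.imread("pics/side0.png")[220:360,220:400,::-1]
b=cv2.imread("pics/s4.png")[:,:,::-1];b=cv2.resize(b,(180,140),interpolation=cv2.INTER_AREA)
f=lambda i:cv2.resize(i[40:90,45:115],None,fx=5.5,fy=5.5,interpolation=cv2.INTER_CUBIC)
cv2.imwrite("pics/s5.png",np.vstack([np.hstack([f(a),f(b)]),np.hstack([f(im),f(im)])])[:,:,::-1])
E
```

```text
False 0.0493 0.29
False 0.0481 0.37
False 0.0469 -0.8
False 0.046 0.1
False 0.0457 5.68
False 0.0454 9.69
[-2.83452448 -0.11287909 11.17942581] [0.48248558 0.0373441  0.04244396]
t 18.8583
```

View pics/s5.png

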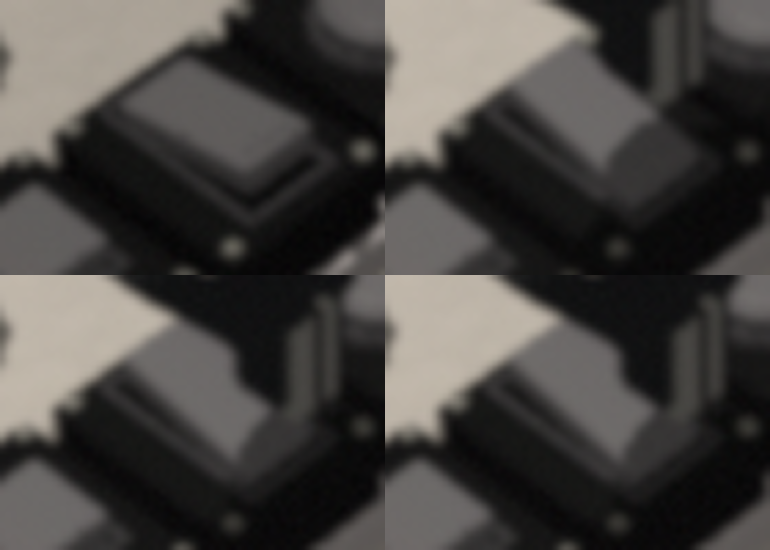

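Between the two presses the stop height fell 1.3 mm over 7 mm outward, a slope of about 0.18 rad. There was no motion before the hard stop, and both pictures show the near end flush, so the rocker is fully over. Now the large round button.

```bash
python3 - <<'E'
from h import *
push([.5008,-.0316],.053,.0405,8,up=.075)
robot.line_to([.5008,-.0316,.25],velocity=.2)
im=vision.grab_frame("side")[200:370,200:440]
cv2.imwrite("pics/s6.png",cv2.resize(im,None,fx=3.2,fy=3.2,interpolation=cv2.INTER_CUBIC)[:,:,::-1])
E
```

```text
False 0.0523 0.27
False 0.051 -0.19
False 0.0502 1.44
False 0.0491 1.63
False 0.0481 1.53
False 0.0471 3.09
False 0.0461 3.04
False 0.0451 3.3
False 0.0447 7.52
False 0.0445 13.35
[-3.87884434 -0.08367057 13.65044596] [ 0.50103884 -0.03159853  0.04152076]
t 22.8917
```

View pics/s6.png

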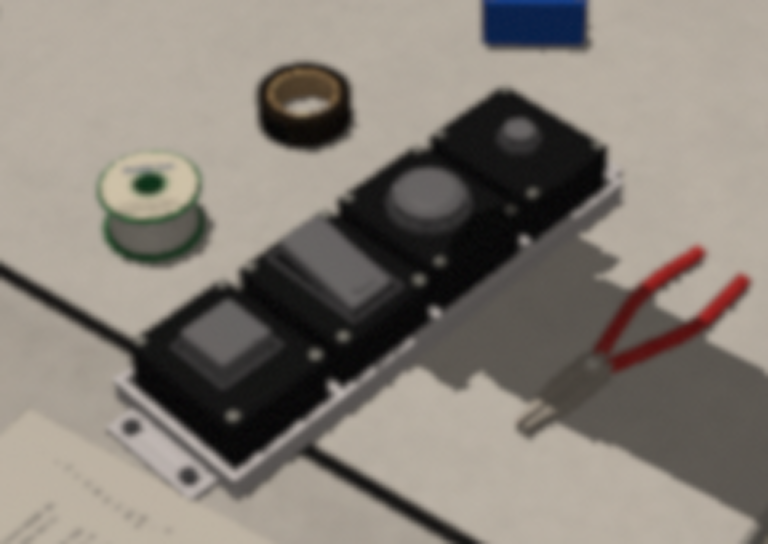

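The round button went 6 mm to its hard stop. The picture shows the key (225,330) and round button (428,195) up, the rocker's near end flush, and all blocks, spool, tape and pliers in place. Handing in.

```bash
python3 -c "
from station import workorder
print(workorder.close_job())"
```

```text
the job is handed in; nothing more can be done
None
```

I pressed the square key fully in, tipped the rocker on at its bar end, pressed the large round button fully in, and handed the job in at about 24 s of the 46 s limit; the hand-in returned no verdict, but the last picture showed everything in place.

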